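# Release a snap-in filter cartridge and stand it for cleaning

## Task

Take the filter cartridge out of the grey housing without forcing it: press it down gently against its spring until its hooks come free and the two orange tabs can be pinched fully together, then draw it straight up. Stand it upright, fully home, in the hole of the blue cleaning stand and let go, and leave the red bottle, the gauge and the elbow fitting where they are.

Things in the scene. Friction and masses are not known exactly. Their poses are not given: they have to be found in the camera images.
- housing: Grey filter housing with black cover, bolted down, holding the cartridge on its z axis at the start: 50 (x) x 68 (y) mm, 87 mm high, on a flange 84 x 112 x 6 mm, brass stubs reaching 43 mm out along +-x. Origin at the centre of its underside, z up. A spring in it pushes the cartridge up with 6 N (9 N when pressed down 10 mm); the stem runs in a bore with 1 mm of play.
- cover: Black cover of the housing, fixed to it; same frame and origin as the housing. It spans z 79 to 87 mm. The cartridge comes up through its throat, 28 mm (x) by 39 mm (y), and the hooks catch under it. Pulling up while the hooks are caught loads it; they break above 30 N.
- cartridge: Loose snap-in filter cartridge, about 0.2 kg (varies), 113 mm tall, origin at the bottom centre of its foot, z up; at the start 20 mm above the bench, its y axis along the housing's. Bronze stem, 24 mm diameter, z 0 to 38 mm; white core plate, 25 (x) x 11 (y) mm, z 38 to 107 mm; orange sprung tabs on its +y and -y sides.
- tab_grip (a point): Point on the cartridge's axis 100.5 mm above its origin, midway between the tabs; y runs from tab to tab. Pinch faces at y = +-23 mm (46 mm across), 22 mm wide, z 88 to 113 mm above the cartridge's origin. Below them steps, z 84 to 88 mm, stick out to y = +-29 mm. Each tab moves 8 mm inward (2 N at first, 6 N at the stop): 30 mm across when fully pinched. Pinch with 20 to 40 N: more jams the hooks.
- hooks (a point): Point on the cartridge's axis 59 mm above its origin, level with the tops of the hooks at the tabs' lower ends. At rest a hidden lip lets each tab move in only about 1 mm. Pressed down 2 to 10 mm (differs from unit to unit), the hooks drop clear of the lip and the pinched tabs give way. 0.7 mm lower the foot meets its seat. To pass the cover each tab must be in by 6 mm or more.
- foot: Black rubber foot of the cartridge, 22 mm diameter, origin at the bottom centre. A spring-loaded face seal: it yields from 6 N, by at most 1 mm at 16 N, and is hard after that; loads above 25 N on it spoil the seal.
- stand: Blue cleaning stand, a block 80 x 80 x 46 mm fixed to the bench, origin at the centre of its underside. In its top a blind round hole, 29 mm diameter, 34 mm deep, on its axis, with a 2 mm chamfer. A cartridge that is fully home has its origin 12 mm above the origin of the stand.
- stand_hole0 (a point): Centre of the mouth of the stand's hole, on its top face, 46 mm above the bench.
- bottle: Red threadlock bottle standing loose, 23 x 40 x 108 mm, origin at the centre of its underside. Leave it alone.
- gauge: Black round pressure gauge with a brass stem, lying loose on its back, 62 x 43 x 23 mm, origin under it. Leave it alone.
- elbow: Black elbow fitting with a blue ring, lying loose, 52 x 38 x 18 mm, origin under it. Leave it alone.
There are look-alikes about, which are no part of the job. Of the things like the housing, leave any that is brown or pink; of the rest the larger one is meant.

How it is judged:
By the outcome, as a careful person would: the job done as asked, in the order asked, and still so for the second after the job is handed in, with the robot touching nothing.
It also fails if it takes over 54 s, if anything falls off the work surface, if the arm or the gripper's body presses on something with over 40 N, if the wrist force passes 120 N, or if a joint passes its speed limit or range.

## Robot

A 7-joint arm with a two-finger parallel gripper is mounted at the origin on a cart in front of the work surface, level with it; the furniture and walls round the work are solid. World frame = base frame: x ahead of the robot, y to its left, z up, the work surface at z = 0. Lengths are in m, angles in rad, forces in N, time in s.
With the tool pointing down it reaches from about 0.4 to 0.85 m from the base axis. Payload 10.4 kg.
Tool frame: the origin (TCP) lies on the centre line of the jaws, within the pads' length; the fingertips stand 8 mm ahead of it and the grasp point (between the pads) lies 11 mm behind it (r.nose_length is the distance from the TCP to the fingertips, in m); z points along the fingers, y is the direction in which the jaws open and shut (so a half turn about z gives the same grasp; the last joint's range is limited). The gripper opens to 87 mm and grips with 3 to 60 N. Pads are 19 mm wide; open, the fingers measure 117 mm over their backs; the gripper's body (75 mm by 190 mm) begins 51 mm behind the grasp point.
Start: joints at [1.216, 0.332, -0.065, 1.46, 0.022, 1.35, -0.088], TCP at [0.204, -0.591, 0.231] pointing down, gripper open.
Joint ranges: [-2.6, 2.6], [-0.5, 2.12], [-1.47, 1.34], [0.16, 2.42], [-1.27, 4.41], [0.06, 2.06], [-2.6, 2.6]. Speed limits (rad/s): [2.22, 2.22, 2.79, 2.79, 3.14, 3.14, 3.14].

## Interface

Orientations are given as a unit quaternion [x, y, z, w].
In Python, from bench import r, imaging, job gives the robot as it stands. The module is installed in compiled form; this text tells all that it offers.
- The arm moves only by the tool servo_tool, never from a script. Its argument "deltas" is text: rows parted by semicolons, each of 7 numbers parted by spaces: the shift along the world's x, y, z in units of 40 mm (1.0 is 40 mm), then the turn, a rotation vector about the world's x, y, z in units of 8 degrees (1.0 is 8 degrees), then the closure, from 0 (fully open) to 1 (shut). In form: x y z rx ry rz hand; .... A call has 1 to 5 rows; each row shifts and turns the commanded pose from where the row before left it; what a row does not reach is not made up. A row lasts 1/8 s, in which the tool goes at most 62.5 mm and 10.7 degrees, less where a joint would pass 70% of its speed; a pose out of reach is approached as far as the arm can. A call is refused whole if a number of a shift passes 1 or a number of a turn 1, either way. A call with a gripper value outside its range is refused whole. The fingers move at their own pace and stop on an object; "newtons" is the grip in N (left out, the last holds). Time passes only in rows, so rows that do not move let the fingers close. It gives the time, the measured TCP pose, the force and the opening at its end, in the units of the state.
- r.read_state(): the state, without advancing time (a new reading comes with each control period).
- imaging.camera(name): name is "side" or "top"; returns a dict with "color" (420x560x3 uint8, red, green, blue), "z_map" (420x560 float32, m along the optical axis (not along the pixel's ray), 0 where there is no reading), "camera_matrix" (3x3 intrinsics, pixels), "R" (3x3) and "t" (3): a world point X has camera coordinates R X + t. Camera axes: x right, y down, z forward; pixel columns grow to the right and rows downward; lengths in m; the calibration is good to about 2 mm. A picture is of the moment at which its call begins.
- job.close_job(): hands the job in, once; it reports no verdict.
The state is a dict: "time": time; "joint_positions": joint angles; "joint_vel": joint speeds; "joint_torque": joint torques, N m; "ee_pos": TCP position; "eef_rot": TCP orientation; "ft_force": force on the tool from outside, world axes, zero at the start; "torque": the same for the moment, N m; "width": finger opening in m.
Only numpy, scipy, OpenCV 4.12 (cv2) and the standard library are available. Lean on these libraries where they do the work, as an engineer would, in place of code of your own. Each camera call takes 0.05 s, during which the arm holds its last target. There are 200 camera calls.

## Working session

There is one attempt and no reset: what is moved stays moved. The work goes in short steps, Python scripts to look and compute and a tool call to move; the robot and the scene stay as the last step left them, time stands still between calls to the robot, and variables do not carry over. Pictures are saved under pics/ and viewed, and the job is handed in when it is done.

Besides the shell and the picture viewer there is one more tool, called after ">>>" by a JSON object that holds its "op" and its "data", one argument or row to a line. servo_tool: Moves the arm, as the interface text tells. Its arguments: {"type":"object","properties":{"deltas":{"type":"string"},"newtons":{"type":"number"}},"required":["deltas"]}

```bash
mkdir -p pics; cat > h.py <<'E'
import numpy as np,cv2
from bench import r,imaging,job
def cam(n,f=None):
    c=imaging.camera(n)
    if f: cv2.imwrite('pics/'+f,c['color'][:,:,::-1])
    return c
def pts(c):
    K=c['camera_matrix'];z=c['z_map'];v,u=np.mgrid[:z.shape[0],:z.shape[1]]
    P=np.stack([(u-K[0,2])/K[0,0]*z,(v-K[1,2])/K[1,1]*z,z],-1)
    W=(P-c['t'])@c['R']; W[z==0]=np.nan
    return W
E
python3 - <<'E'
from h import *
for n in('top','side'):
    c=cam(n,n+'1.png');np.savez(n+'1.npz',**c);print(n,c['camera_matrix'].tolist(),(-c['R'].T@c['t']).round(3),c['R'].round(2).tolist())
print(r.read_state(),r.nose_length)
E
```

```text
top [[405.78555249058525, 0.0, 276.71207653617284], [0.0, 405.78555249058525, 207.54911660396562], [0.0, 0.0, 1.0]] [0.374 0.105 0.981] [[0.02, -1.0, 0.0], [-0.98, -0.02, -0.19], [0.19, 0.0, -0.98]]
side [[405.8351986979834, 0.0, 277.150419792757], [0.0, 405.8351986979834, 213.64232079758992], [0.0, 0.0, 1.0]] [0.268 0.955 0.508] [[-0.96, -0.28, -0.02], [-0.1, 0.4, -0.91], [0.26, -0.87, -0.41]]
{'time': 0.1, 'joint_positions': array([ 1.21635964,  0.33279527, -0.06468829,  1.46081735,  0.02161081,
        1.34992987, -0.08848288]), 'joint_vel': array([-7.44769385e-04, -1.64532207e-03,  2.23520376e-05,  9.46556092e-04,
       -2.09866799e-04, -1.79631516e-03,  1.30076719e-03]), 'joint_torque': array([ 2.26928612e-03, -6.24540353e+01,  2.51557957e-02, -3.90715384e+01,
       -6.13818504e-02,  3.67545756e-02,  5.75950662e-05]), 'ee_pos': array([ 0.20349263, -0.5905972 ,  0.22986094]), 'eef_rot': array([ 9.86264692e-01,  1.65171317e-01, -1.38482742e-04, -6.11598216e-04]), 'ft_force': array([ 0.50245561,  0.49240789, -0.6054914 ]), 'torque': array([-0.0172294 , -0.03025719,  0.0196923 ]), 'width': 0.08722629902649016} 0.008
```

View pics/top1.png

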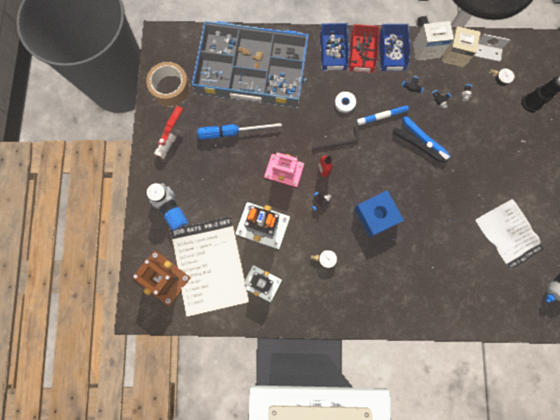

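View pics/side1.png

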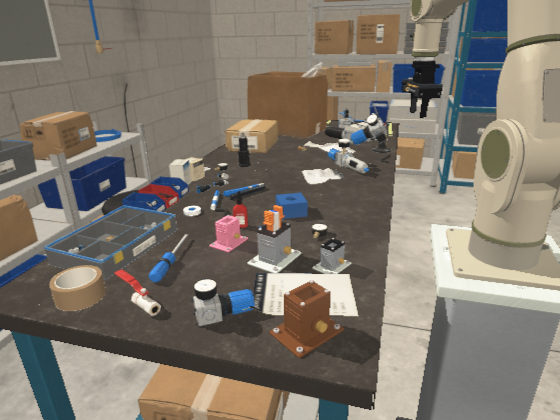

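Candidates (top view): the grey housing with orange tabs at (263,225), the pink one at (284,168), the brown one at (160,278) and a smaller grey one at (263,283). I choose (263,225). The stand is at (380,213), bottle at (325,165), elbow at (322,200) and gauge at (327,258).

```bash
python3 - <<'E'
from h import *
c=np.load('top1.npz');W=pts(c);I=c['color'];H=cv2.cvtColor(I,cv2.COLOR_RGB2HSV)
s=np.load('side1.npz');Ws=pts(s);Is=s['color'];Hs=cv2.cvtColor(Is,cv2.COLOR_RGB2HSV)
cr=lambda im,a,b,w,h,k:cv2.resize(im[b:b+h,a:a+w,::-1],None,fx=k,fy=k,interpolation=cv2.INTER_CUBIC)
A=cr(I,225,190,80,70,5);B=cr(I,345,180,80,70,5)
C=cr(Is,240,195,80,80,5)
cv2.imwrite('pics/c1.png',np.hstack([A,B]));cv2.imwrite('pics/c2.png',C)
for nm,Wd,Hd,org in(('top',W,H,(slice(195,250),slice(235,295))),('side',Ws,Hs,(slice(195,240),slice(250,295)))):
    w=Wd[org];h=Hd[org]
    m=(h[...,0]>4)&(h[...,0]<18)&(h[...,1]>150)&(h[...,2]>120)&(w[...,2]>0.11)
    p=w[m];print(nm,'orange',m.sum(),np.nanmean(p,0),np.nanmin(p,0),np.nanmax(p,0))
    q=p[p[:,2]>.122][:,:2]
    if len(q)>5:print(cv2.minAreaRect(q.astype(np.float32)*1000))
# stand
for nm,Wd,Hd in(('top',W,H),('side',Ws,Hs)):
    m=(abs(Wd[...,2]-.046)<.006)&(Hd[...,0]>100)&(Hd[...,0]<125)&(Hd[...,1]>120)&(abs(Wd[...,0]-.42)<.15)&(Wd[...,1]<0.0)&(Wd[...,1]>-.3)
    q=Wd[m][:,:2].astype(np.float32)*1000
    print(nm,len(q),np.nanmean(Wd[m],0))
    if len(q)>5: print(cv2.minAreaRect(q))
# housing flange & cover top
m=(abs(W[...,2]-.087)<.004);m[:195]=0;m[255:]=0;m[:,:230]=0;m[:,300:]=0
q=W[m][:,:2].astype(np.float32)*1000;print('cover',len(q),cv2.minAreaRect(q))
m=(abs(W[...,2]-.006)<.004)&(H[...,2]>130)&(H[...,1]<60);m[:195]=0;m[255:]=0;m[:,:230]=0;m[:,300:]=0
m=cv2.morphologyEx(m.astype(np.uint8),cv2.MORPH_OPEN,np.ones((2,2)))>0
q=W[m][:,:2].astype(np.float32)*1000;print('flange',len(q),cv2.minAreaRect(q),W[m][:,2].mean())
for u,v in((380,213),(325,165),(322,200),(327,258),(263,225)):print(u,v,W[v,u])
E
```

```text
top orange 111 [0.52310384 0.14004713 0.1285623 ] [0.50721007 0.11505769 0.11004877] [0.53896895 0.16427127 0.13554505]
((524.3021240234375, 139.92611694335938), (47.541900634765625, 21.63739776611328), 71.911376953125)
side orange 138 [0.52324503 0.14699705 0.12395266] [0.50676922 0.11742035 0.11010089] [0.5382388  0.16619562 0.13481771]
((522.863525390625, 142.38804626464844), (45.24422836303711, 21.953920364379883), 70.91709899902344)
top 718 [ 0.54133952 -0.13735977  0.04438924]
((553.6246337890625, -138.3859100341797), (76.78202819824219, 81.54429626464844), 27.249977111816406)
side 223 [ 0.54119782 -0.13036017  0.04558593]
((552.5219116210938, -136.03173828125), (76.95362854003906, 82.60665893554688), 26.498088836669922)
cover 326 ((524.1478881835938, 139.96807861328125), (67.537841796875, 49.79434585571289), 72.85517883300781)
flange 613 ((501.2999267578125, 151.43507385253906), (127.70238494873047, 129.98667907714844), 72.88463592529297) 0.00760012849219003
380 213 [ 0.55804464 -0.14574013  0.01301803]
325 165 [ 0.66080523 -0.00634947  0.06377761]
322 200 [ 0.5864032  -0.00434973  0.01776974]
327 258 [ 0.44619013 -0.01571181  0.01937179]
263 225 [0.51574989 0.13604097 0.0588178 ]
```

View pics/c1.png

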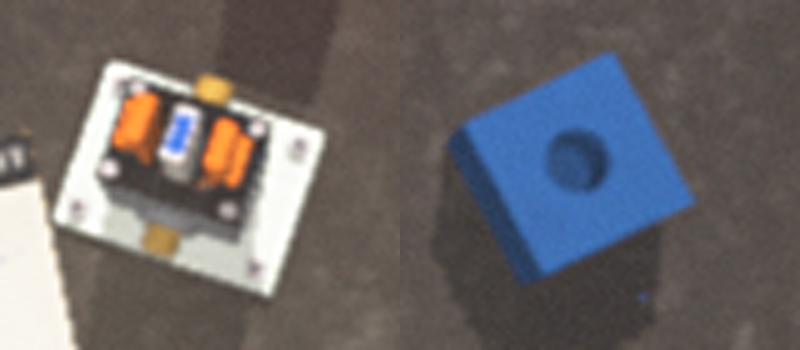

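View pics/c2.png

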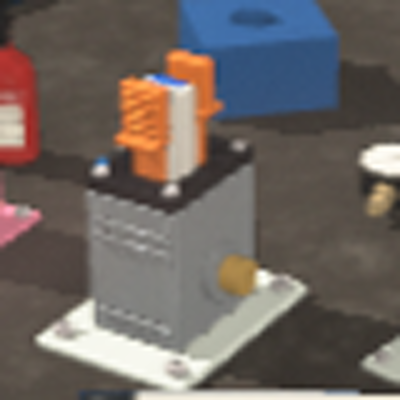

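The crops confirm the choice: a grey body, black cover and orange tabs at crop (138,120) and (228,150). It is centred near (0.524, 0.140), with the tab axis at about 72.8°. The stand's hole is at pixel (380,212). I move above the housing at a safe height.

>>> {"op": "servo_tool", "data": {
  "deltas": "0.4 0.9 0.1 0 0 -0.23 0;0.4 0.92 0.1 0 0 -0.23 0;0.4 0.92 0.1 0 0 -0.23 0;0.4 0.92 0.1 0 0 -0.23 0;0.4 0.92 0.1 0 0 -0.23 0"
}}

```text
time: 0.72
ee_pos: [0.2839, -0.4063, 0.2504]
eef_rot: [0.996, 0.085, -0.0, -0.0]
ft_force: [0.5, -0.5, 0.5]
width: 0.0872
```

>>> {"op": "servo_tool", "data": {
  "deltas": "0.4 0.92 0 0 0 -0.23 0;0.4 0.92 0 0 0 -0.23 0;0.4 0.92 0 0 0 -0.23 0;0.4 0.92 0 0 0 -0.23 0;0.4 0.92 0 0 0 -0.23 0"
}}

```text
time: 1.35
ee_pos: [0.3638, -0.2224, 0.2504]
eef_rot: [1.0, 0.005, -0.0, 0.0]
ft_force: [0.6, 0.1, 0.1]
width: 0.0869
```

>>> {"op": "servo_tool", "data": {
  "deltas": "0.4 0.92 0 0 0 -0.23 0;0.4 0.92 0 0 0 -0.23 0;0.4 0.92 0 0 0 -0.23 0;0.4 0.92 0 0 0 -0.23 0;0.4 0.92 0 0 0 -0.23 0"
}}

```text
time: 1.98
ee_pos: [0.4438, -0.0385, 0.2504]
eef_rot: [0.997, -0.075, -0.0, 0.0]
ft_force: [0.2, -0.6, 0.1]
width: 0.0869
```

```bash
python3 - <<'E'
from h import *
from scipy.spatial.transform import Rotation as R
s=r.read_state();print(s['ee_pos'],s['joint_positions'].round(2),s['time'],R.from_quat(s['eef_rot']).as_matrix().round(4).tolist())
c=np.load('top1.npz');K=c['camera_matrix']
for uv in((380.4,212.),(380.2,211.8)):
    d=c['R'].T@np.linalg.inv(K)@np.array([*uv,1]);o=-c['R'].T@c['t'];print(o+d*(.046-o[2])/d[2])
E
```

```text
[ 0.44376062 -0.03850536  0.25044381] [ 0.68 -0.05 -0.66  1.85 -0.03  1.34 -1.7 ] 1.975 [[0.9886, -0.1505, -0.0002], [-0.1505, -0.9886, -0.0003], [-0.0002, 0.0003, -1.0]]
[ 0.55418955 -0.13820836  0.046     ]
[ 0.55465792 -0.13775276  0.046     ]
```

>>> {"op": "servo_tool", "data": {
  "deltas": "0.4 0.9 0 0 0 -0.21 0;0.4 0.9 0 0 0 -0.21 0;0.4 0.9 0 0 0 -0.21 0;0.4 0.9 0 0 0 -0.22 0;0.4 0.87 0 0 0 -0.22 0"
}}

```text
time: 2.6
ee_pos: [0.5239, 0.1401, 0.2503]
eef_rot: [0.989, -0.15, -0.0, 0.0]
ft_force: [0.9, 0.3, 1.0]
width: 0.0869
```

>>> {"op": "servo_tool", "data": {
  "deltas": "0 0 -0.9 0 0 0 0;0 0 -0.9 0 0 0 0;0 0 -0.8 0 0 0 0.2;0 0 -0.4 0 0 0 0.2;0 0 0 0 0 0 0.25"
}}

```text
time: 3.22
ee_pos: [0.5232, 0.1389, 0.13]
eef_rot: [0.989, -0.149, -0.001, 0.0]
ft_force: [0.2, -0.6, 1.1]
width: 0.0687
```

```bash
python3 - <<'E'
from h import *
s=r.read_state();print(s['ee_pos'],s['joint_positions'].round(2),s['time'],s['width'],s['ft_force'])
a=cam('side');cv2.imwrite('pics/s2.png',cv2.resize(a['color'][150:260,220:330,::-1],None,fx=5,fy=5,interpolation=cv2.INTER_CUBIC))
E
```

```text
[0.52317561 0.13893109 0.13001872] [ 0.35  0.34 -0.81  1.77  0.27  1.15 -2.41] 3.225 0.0687392446065903 [ 0.18149587 -0.56731274  1.11486948]
```

View pics/s2.png

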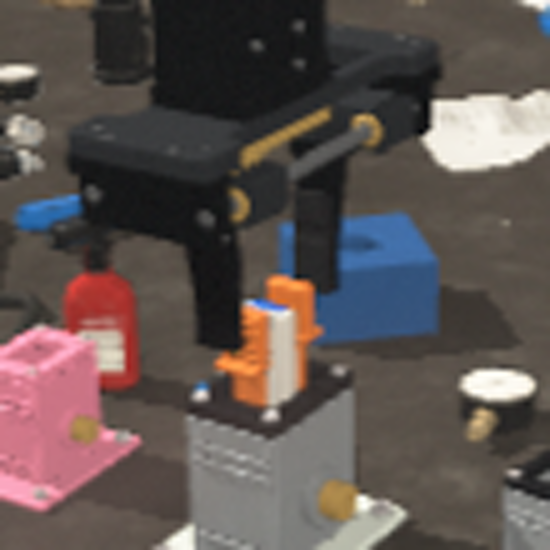

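>>> {"op": "servo_tool", "data": {
  "deltas": "0.02 0.03 -0.15 0 0 0 0.3;0 0 -0.1 0 0 0 0.4;0 0 0 0 0 0 0.44;0 0 0 0 0 0 0.44;0 0 0 0 0 0 0.44",
  "newtons": 20
}}

```text
time: 3.9
ee_pos: [0.5245, 0.1403, 0.1208]
eef_rot: [0.989, -0.149, 0.0, 0.0]
ft_force: [0.1, -0.4, -0.4]
width: 0.0492
```

```bash
python3 - <<'E'
from h import *
from scipy.spatial.transform import Rotation as R
s=r.read_state();print(s['ee_pos'],s['joint_positions'].round(2),s['time'],s['width'],s['ft_force'],R.from_quat(s['eef_rot']).as_matrix().round(4).tolist())
a=cam('side');b=cam('top')
k=lambda a,y,x:cv2.resize(a['color'][y:y+80,x:x+80,::-1],None,fx=5,fy=5,interpolation=cv2.INTER_CUBIC)
cv2.imwrite('pics/s3.png',np.hstack([k(a,175,235),k(b,185,225)]))
E
```

```text
[0.52451235 0.14027094 0.12075236] [ 0.34  0.35 -0.81  1.78  0.28  1.13 -2.43] 3.9 0.04917481908945013 [ 0.10203203 -0.36444113 -0.35635686] [[0.9555, -0.2949, 0.0003], [-0.2949, -0.9555, -0.0001], [0.0003, 0.0, -1.0]]
```

View pics/s3.png

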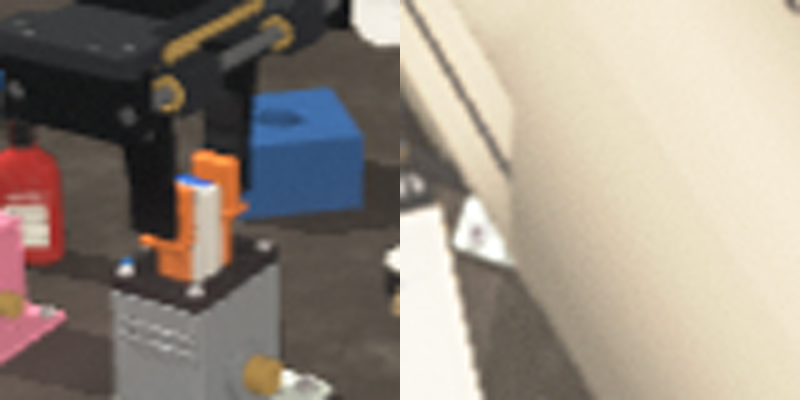

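>>> {"op": "servo_tool", "data": {
  "deltas": "0 0 -0.06 0 0 0 0.44;0 0 -0.04 0 0 0 0.44;0 0 -0.03 0 0 0 0.44;0 0 0 0 0 0 0.44"
}}

```text
time: 4.5
ee_pos: [0.5246, 0.1403, 0.1156]
eef_rot: [0.989, -0.149, 0.0, 0.0]
ft_force: [0.0, 0.4, 4.1]
width: 0.0483
```

>>> {"op": "servo_tool", "data": {
  "deltas": "0 0 -0.025 0 0 0 0.44;0 0 0 0 0 0 0.44"
}}

```text
time: 4.75
ee_pos: [0.5245, 0.1403, 0.1144]
eef_rot: [0.989, -0.149, 0.0, 0.0]
ft_force: [0.4, -1.2, 5.5]
width: 0.0488
```

>>> {"op": "servo_tool", "data": {
  "deltas": "0 0 -0.025 0 0 0 0.44;0 0 0 0 0 0 0.44"
}}

```text
time: 5.0
ee_pos: [0.5244, 0.1403, 0.1134]
eef_rot: [0.989, -0.149, 0.0, 0.0]
ft_force: [-0.3, -0.2, 5.5]
width: 0.0491
```

>>> {"op": "servo_tool", "data": {
  "deltas": "0 0 -0.025 0 0 0 0.44;0 0 0 0 0 0 0.44"
}}

```text
time: 5.25
ee_pos: [0.5245, 0.1403, 0.1124]
eef_rot: [0.989, -0.149, 0.0, 0.0]
ft_force: [-0.6, 0.1, 6.0]
width: 0.0488
```

>>> {"op": "servo_tool", "data": {
  "deltas": "0 0 -0.0125 0 0 0 0.44;0 0 0 0 0 0 0.44"
}}

```text
time: 5.5
ee_pos: [0.5245, 0.1403, 0.112]
eef_rot: [0.989, -0.149, 0.0, 0.0]
ft_force: [-0.0, -0.9, 5.5]
width: 0.0484
```

>>> {"op": "servo_tool", "data": {
  "deltas": "0 0 -0.0125 0 0 0 0.44;0 0 0 0 0 0 0.44"
}}

```text
time: 5.75
ee_pos: [0.5245, 0.1403, 0.1115]
eef_rot: [0.989, -0.149, 0.0, 0.0]
ft_force: [-0.5, -0.6, 5.3]
width: 0.0489
```

>>> {"op": "servo_tool", "data": {
  "deltas": "0 0 -0.0125 0 0 0 0.44;0 0 0 0 0 0 0.44"
}}

```text
time: 6.0
ee_pos: [0.5245, 0.1403, 0.111]
eef_rot: [0.989, -0.149, 0.0, -0.0]
ft_force: [0.1, -0.6, 5.9]
width: 0.0486
```

>>> {"op": "servo_tool", "data": {
  "deltas": "0 0 -0.0125 0 0 0 0.44;0 0 0 0 0 0 0.44"
}}

```text
time: 6.25
ee_pos: [0.5245, 0.1403, 0.1105]
eef_rot: [0.989, -0.149, 0.0, 0.0]
ft_force: [0.0, -0.9, 6.0]
width: 0.0489
```

>>> {"op": "servo_tool", "data": {
  "deltas": "0 0 -0.0125 0 0 0 0.44;0 0 0 0 0 0 0.44"
}}

```text
time: 6.5
ee_pos: [0.5245, 0.1403, 0.11]
eef_rot: [0.989, -0.149, 0.0, 0.0]
ft_force: [0.0, -1.0, 6.0]
width: 0.0486
```

>>> {"op": "servo_tool", "data": {
  "deltas": "0 0 -0.0125 0 0 0 0.44;0 0 0 0 0 0 0.44"
}}

```text
time: 6.75
ee_pos: [0.5245, 0.1403, 0.1095]
eef_rot: [0.989, -0.149, 0.0, 0.0]
ft_force: [-0.6, -1.1, 6.3]
width: 0.0486
```

>>> {"op": "servo_tool", "data": {
  "deltas": "0 0 -0.0125 0 0 0 0.44;0 0 0 0 0 0 0.44"
}}

```text
time: 7.0
ee_pos: [0.5246, 0.1403, 0.1091]
eef_rot: [0.989, -0.149, 0.0, 0.0]
ft_force: [-0.5, -0.7, 6.4]
width: 0.0485
```

>>> {"op": "servo_tool", "data": {
  "deltas": "0 0 -0.0125 0 0 0 0.44;0 0 0 0 0 0 0.44"
}}

```text
time: 7.25
ee_pos: [0.5247, 0.1403, 0.1088]
eef_rot: [0.989, -0.149, 0.0, 0.0]
ft_force: [-0.5, -1.1, 8.1]
width: 0.0488
```

>>> {"op": "servo_tool", "data": {
  "deltas": "0 0 -0.0125 0 0 0 0.44;0 0 0 0 0 0 0.44"
}}

```text
time: 7.5
ee_pos: [0.5248, 0.1403, 0.1085]
eef_rot: [0.989, -0.149, 0.001, 0.0]
ft_force: [-1.4, -0.5, 9.7]
width: 0.0487
```

The force rises and the motion stalls, so the foot has met its seat. The hooks should be clear, and I pinch at 26 N.

>>> {"op": "servo_tool", "data": {
  "deltas": "0 0 0 0 0 0 0.55;0 0 0 0 0 0 0.7;0 0 0 0 0 0 0.8;0 0 0 0 0 0 0.8;0 0 0 0 0 0 0.8",
  "newtons": 26
}}

```text
time: 8.12
ee_pos: [0.525, 0.14, 0.1087]
eef_rot: [0.989, -0.149, 0.001, 0.0]
ft_force: [-1.5, -1.9, 11.5]
width: 0.0267
```

```bash
python3 - <<'E'
from h import *
s=r.read_state();print(s['width'],s['ft_force'],s['torque'])
a=cam('side');cv2.imwrite('pics/s4.png',cv2.resize(a['color'][175:250,235:315,::-1],None,fx=8,fy=8,interpolation=cv2.INTER_CUBIC))
E
```

```text
0.02666766813631309 [-1.48496764 -1.90001453 11.51137619] [-0.72705933  0.56047273 -0.00626635]
```

View pics/s4.png

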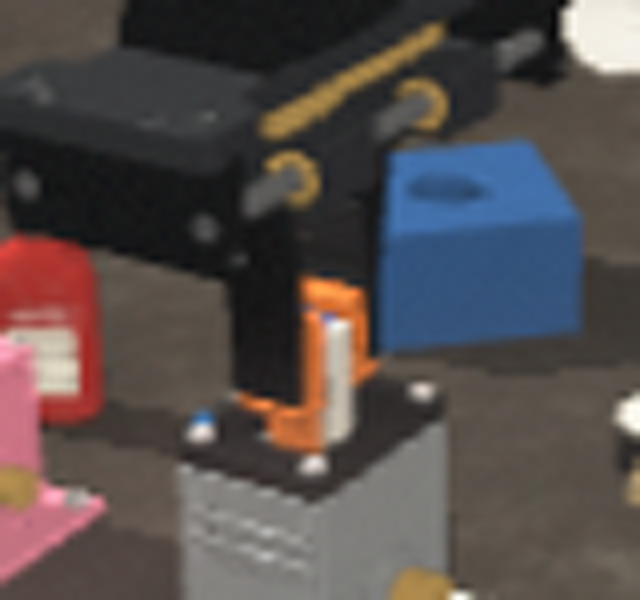

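The picture shows both tabs pinched against the core, with the fingertips on the steps and the pads along the faces. I draw up slowly and watch the force.

>>> {"op": "servo_tool", "data": {
  "deltas": "0 0 0.03 0 0 0 0.8;0 0 0.05 0 0 0 0.8;0 0 0.05 0 0 0 0.8;0 0 0 0 0 0 0.8"
}}

```text
time: 8.68
ee_pos: [0.5246, 0.1399, 0.1133]
eef_rot: [0.989, -0.149, 0.0, 0.0]
ft_force: [-0.2, -1.0, 3.6]
width: 0.0268
```

>>> {"op": "servo_tool", "data": {
  "deltas": "0 0 0.05 0 0 0 0.8;0 0 0.05 0 0 0 0.8;0 0 0.05 0 0 0 0.8;0 0 0 0 0 0 0.8"
}}

```text
time: 9.18
ee_pos: [0.5244, 0.1401, 0.1191]
eef_rot: [0.989, -0.149, 0.0, 0.0]
ft_force: [-0.1, -2.0, 3.8]
width: 0.0262
```

>>> {"op": "servo_tool", "data": {
  "deltas": "0 0 0.12 0 0 0 0.8;0 0 0.15 0 0 0 0.8;0 0 0.15 0 0 0 0.8;0 0 0.15 0 0 0 0.8;0 0 0.15 0 0 0 0.8"
}}

```text
time: 9.8
ee_pos: [0.5243, 0.1403, 0.1483]
eef_rot: [0.989, -0.149, -0.0, 0.0]
ft_force: [-0.9, -0.1, -1.4]
width: 0.026
```

>>> {"op": "servo_tool", "data": {
  "deltas": "0 0 0.3 0 0 0 0.8;0 0 0.4 0 0 0 0.8;0 0 0.4 0 0 0 0.8;0 0 0.4 0 0 0 0.8;0 0 0.2 0 0 0 0.8"
}}

```text
time: 10.42
ee_pos: [0.5248, 0.1404, 0.2173]
eef_rot: [0.989, -0.149, 0.001, -0.0]
ft_force: [0.0, 0.2, -2.2]
width: 0.0266
```

```bash
python3 - <<'E'
from h import *
s=r.read_state();print(s['ee_pos'],s['width'],s['ft_force'],s['torque'],s['joint_positions'].round(2))
a=cam('side','s5.png');b=cam('top','t5.png')
E
```

```text
[0.5247987  0.14042612 0.21729471] 0.026615190088408507 [ 0.02416163  0.18889315 -2.23493277] [0.08584565 0.03417788 0.02994687] [ 0.38  0.26 -0.84  1.66  0.2   1.31 -2.36]
```

View pics/s5.png

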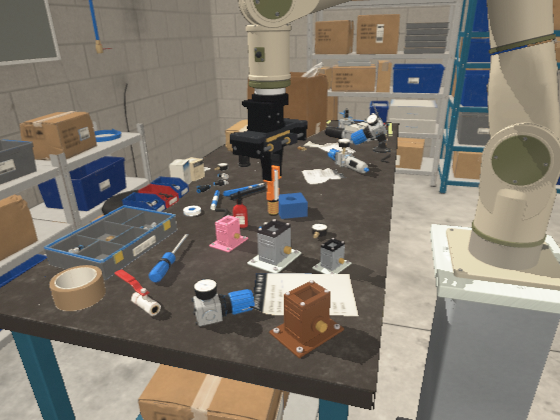

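The cartridge is out and hanging upright, and the wrist reads −2.2 N, about its weight. I move over the stand.

>>> {"op": "servo_tool", "data": {
  "deltas": "0.07 -0.5 0 0 0 0 0.8;0.07 -0.7 0 0 0 0 0.8;0.07 -0.7 0 0 0 0 0.8;0.08 -0.7 0 0 0 0 0.8;0.08 -0.7 0 0 0 0 0.8"
}}

```text
time: 11.15
ee_pos: [0.5389, 0.0073, 0.2152]
eef_rot: [0.989, -0.149, -0.0, 0.0]
ft_force: [0.5, 0.2, -1.7]
width: 0.0261
```

>>> {"op": "servo_tool", "data": {
  "deltas": "0.07 -0.7 0 0 0 0 0.8;0.07 -0.7 0 0 0 0 0.8;0.08 -0.7 0 0 0 0 0.8;0.08 -0.7 0 0 0 0 0.8;0.08 -0.7 0 0 0 0 0.8"
}}

```text
time: 11.78
ee_pos: [0.5541, -0.1326, 0.2151]
eef_rot: [0.989, -0.149, -0.001, -0.0]
ft_force: [0.1, -0.3, -1.1]
width: 0.0264
```

>>> {"op": "servo_tool", "data": {
  "deltas": "0 -0.15 -0.6 0 0 0 0.8;0 0 -0.6 0 0 0 0.8;0 0 0 0 0 0 0.8"
}}

```text
time: 12.15
ee_pos: [0.553, -0.1376, 0.1657]
eef_rot: [0.989, -0.149, -0.002, -0.0]
ft_force: [0.1, 0.5, -0.5]
width: 0.0263
```

```bash
python3 - <<'E'
from h import *
s=r.read_state();print(s['ee_pos'],s['width'],s['ft_force'],s['joint_positions'].round(2))
a=cam('side','s6.png');b=cam('top')
cv2.imwrite('pics/s7.png',cv2.resize(a['color'][140:230,255:335,::-1],None,fx=6,fy=6,interpolation=cv2.INTER_CUBIC))
k=lambda a,y,x:cv2.resize(a['color'][y:y+80,x:x+80,::-1],None,fx=5,fy=5,interpolation=cv2.INTER_CUBIC)
W=pts(a);H=cv2.cvtColor(a['color'],cv2.COLOR_RGB2HSV)
p=W[140:230,255:335].reshape(-1,3);h=H[140:230,255:335].reshape(-1,3)
e=s['ee_pos'];
# stem circle fit in slices
from scipy.optimize import least_squares
for z0 in np.arange(e[2]-.0957+.004,e[2]-.0957+.04,.008):
    m=(abs(p[:,2]-z0)<.004)&(np.hypot(p[:,0]-e[0],p[:,1]-e[1])<.02)
    q=p[m,:2]
    if len(q)>5:
        f=least_squares(lambda c:np.hypot(*(q-c).T)-.012,e[:2],loss='soft_l1',f_scale=.001);print(z0.round(4),len(q),f.x.round(4),np.abs(f.fun).mean().round(4))
E
```

```text
[ 0.55295328 -0.13757977  0.16570518] 0.026323653911508812 [ 0.13325406  0.49730415 -0.53990825] [ 0.72  0.33 -0.66  1.66  0.21  1.23 -1.86]
0.074 18 [ 0.5515 -0.1376] 0.0013
0.082 20 [ 0.551  -0.1379] 0.001
0.09 18 [ 0.5509 -0.1374] 0.0014
0.098 24 [ 0.551  -0.1386] 0.0014
0.106 19 [ 0.5529 -0.1371] 0.0016
```

View pics/s7.png

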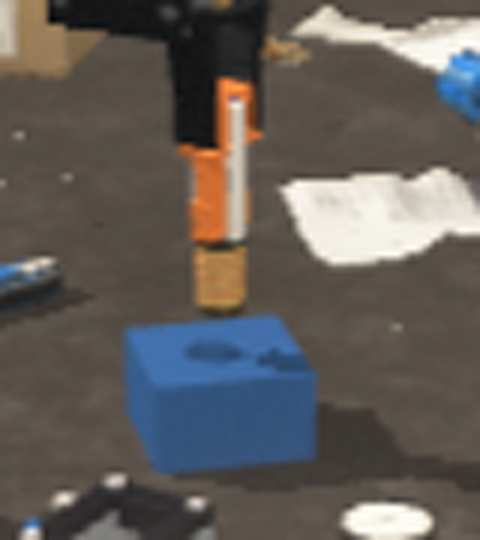

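>>> {"op": "servo_tool", "data": {
  "deltas": "0.035 0 -0.2 0 0 0 0.8;0 0 -0.2 0 0 0 0.8;0 0 -0.1 0 0 0 0.8;0 0 0 0 0 0 0.8"
}}

```text
time: 12.75
ee_pos: [0.5556, -0.1377, 0.1475]
eef_rot: [0.989, -0.149, -0.0, -0.0]
ft_force: [0.2, 0.3, -0.9]
width: 0.0262
```

>>> {"op": "servo_tool", "data": {
  "deltas": "0 0 -0.07 0 0 0 0.8;0 0 -0.07 0 0 0 0.8;0 0 -0.06 0 0 0 0.8;0 0 0 0 0 0 0.8"
}}

```text
time: 13.25
ee_pos: [0.5557, -0.1377, 0.1397]
eef_rot: [0.989, -0.149, -0.0, 0.0]
ft_force: [0.1, -0.7, -2.6]
width: 0.026
```

```bash
python3 - <<'E'
from h import *
s=r.read_state();print(s['ee_pos'],s['width'],s['ft_force'],s['torque'])
a=cam('side')
cv2.imwrite('pics/s8.png',cv2.resize(a['color'][150:230,260:330,::-1],None,fx=7,fy=7,interpolation=cv2.INTER_CUBIC))
E
```

```text
[ 0.55568581 -0.13768289  0.13965337] 0.02603702182692586 [ 0.13007049 -0.74621402 -2.61929326] [ 0.0728825  -0.0178784   0.07158572]
```

View pics/s8.png

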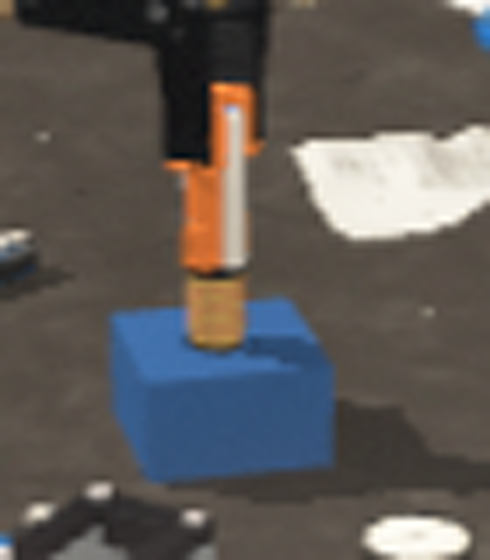

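>>> {"op": "servo_tool", "data": {
  "deltas": "-0.025 0 -0.07 0 0 0 0.8;0 0 -0.1 0 0 0 0.8;0 0 -0.1 0 0 0 0.8;0 0 0 0 0 0 0.8"
}}

```text
time: 13.8
ee_pos: [0.5546, -0.1377, 0.1286]
eef_rot: [0.989, -0.149, -0.0, -0.0]
ft_force: [-0.3, 0.3, -1.4]
width: 0.0261
```

>>> {"op": "servo_tool", "data": {
  "deltas": "0 0 -0.1 0 0 0 0.8;0 0 -0.1 0 0 0 0.8;0 0 -0.1 0 0 0 0.8;0 0 0 0 0 0 0.8"
}}

```text
time: 14.3
ee_pos: [0.5546, -0.1377, 0.1166]
eef_rot: [0.989, -0.149, -0.0, -0.0]
ft_force: [0.2, 0.7, -2.1]
width: 0.0258
```

Foot contact is expected at TCP z ≈ 0.108.

>>> {"op": "servo_tool", "data": {
  "deltas": "0 0 -0.08 0 0 0 0.8;0 0 -0.08 0 0 0 0.8;0 0 0 0 0 0 0.8"
}}

```text
time: 14.68
ee_pos: [0.5546, -0.1377, 0.1104]
eef_rot: [0.989, -0.149, -0.0, 0.0]
ft_force: [0.7, 0.2, -0.8]
width: 0.0264
```

>>> {"op": "servo_tool", "data": {
  "deltas": "0 0 -0.0225 0 0 0 0.8;0 0 0 0 0 0 0.8"
}}

```text
time: 14.92
ee_pos: [0.5548, -0.1377, 0.1098]
eef_rot: [0.989, -0.149, 0.0, 0.0]
ft_force: [0.2, 0.4, -0.6]
width: 0.0263
```

>>> {"op": "servo_tool", "data": {
  "deltas": "0 0 -0.0125 0 0 0 0.8;0 0 0 0 0 0 0.8"
}}

```text
time: 15.18
ee_pos: [0.5548, -0.1377, 0.1093]
eef_rot: [0.989, -0.149, 0.0, 0.0]
ft_force: [-0.8, -0.4, -1.6]
width: 0.0262
```

>>> {"op": "servo_tool", "data": {
  "deltas": "0 0 -0.0125 0 0 0 0.8;0 0 0 0 0 0 0.8"
}}

```text
time: 15.42
ee_pos: [0.5549, -0.1377, 0.1089]
eef_rot: [0.989, -0.149, 0.0, 0.0]
ft_force: [-0.4, -0.3, 0.2]
width: 0.0261
```

>>> {"op": "servo_tool", "data": {
  "deltas": "0 0 -0.0125 0 0 0 0.8;0 0 0 0 0 0 0.8"
}}

```text
time: 15.68
ee_pos: [0.5551, -0.1378, 0.1088]
eef_rot: [0.989, -0.149, 0.0, 0.0]
ft_force: [-1.6, 0.3, 4.9]
width: 0.0264
```

>>> {"op": "servo_tool", "data": {
  "deltas": "0 0 -0.0125 0 0 0 0.8;0 0 0 0 0 0 0.8"
}}

```text
time: 15.92
ee_pos: [0.5552, -0.1378, 0.1086]
eef_rot: [0.989, -0.149, 0.001, 0.0]
ft_force: [-1.4, 0.4, 6.6]
width: 0.0266
```

The foot is on the bottom, with contact at TCP z ≈ 0.109. I ease off the press and let go.

>>> {"op": "servo_tool", "data": {
  "deltas": "0 0 0.025 0 0 0 0.8;0 0 0 0 0 0 0.65;0 0 0 0 0 0 0.55;0 0 0 0 0 0 0.4;0 0 0 0 0 0 0.2"
}}

```text
time: 16.55
ee_pos: [0.5548, -0.1377, 0.1087]
eef_rot: [0.989, -0.149, -0.0, 0.0]
ft_force: [-0.2, -0.1, -0.2]
width: 0.0515
```

>>> {"op": "servo_tool", "data": {
  "deltas": "0 0 0 0 0 0 0.1;0 0 0 0 0 0 0.1;0 0 0.3 0 0 0 0.1;0 0 0.7 0 0 0 0.1;0 0 0.9 0 0 0 0.1"
}}

```text
time: 17.18
ee_pos: [0.5545, -0.1376, 0.1859]
eef_rot: [0.989, -0.149, -0.0, -0.0]
ft_force: [-0.7, -0.9, 0.1]
width: 0.0782
```

>>> {"op": "servo_tool", "data": {
  "deltas": "0 0 0.9 0 0 0 0.1;-0.5 -0.9 0.9 0 0 0 0.1;-0.5 -1 0 0 0 0 0.1;-0.5 -1 0 0 0 0 0.1;-0.5 -1 0 0 0 0 0.1"
}}

```text
time: 17.8
ee_pos: [0.4742, -0.2948, 0.258]
eef_rot: [0.989, -0.149, 0.001, 0.0]
ft_force: [0.2, -0.8, 0.1]
width: 0.0786
```

>>> {"op": "servo_tool", "data": {
  "deltas": "-0.5 -1 0 0 0 0 0.1;-0.5 -1 0 0 0 0 0.1;-0.5 -1 0 0 0 0 0.1;-0.4 -0.8 0 0 0 0 0.1;0 0 0 0 0 0 0.1"
}}

```text
time: 18.42
ee_pos: [0.3966, -0.4485, 0.2572]
eef_rot: [0.988, -0.152, -0.0, 0.0]
ft_force: [0.3, 0.3, -0.0]
width: 0.0782
```

```bash
python3 - <<'E'
from h import *
s=r.read_state();print(s['ee_pos'],s['time'],s['joint_positions'].round(2))
a=cam('side','s9.png');b=cam('top','t9.png')
k=lambda a,y,x:cv2.resize(a['color'][y:y+80,x:x+80,::-1],None,fx=5,fy=5,interpolation=cv2.INTER_CUBIC)
cv2.imwrite('pics/f9.png',np.hstack([k(a,150,255),k(b,170,340)]))
for n,c in(('side',a),('top',b)):
    W=pts(c);H=cv2.cvtColor(c['color'],cv2.COLOR_RGB2HSV)
    m=(H[...,0]>4)&(H[...,0]<18)&(H[...,1]>150)&(H[...,2]>110)&(abs(W[...,0]-.554)<.06)&(abs(W[...,1]+.138)<.06)&(W[...,2]>.06)
    p=W[m];print(n,m.sum(),p.min(0),p.max(0),np.percentile(p[:,2],[50,80,90,95]))
    q=p[p[:,2]>.105][:,:2].astype(np.float32)*1000
    print(cv2.minAreaRect(q))
    m=(abs(W[...,0]-.554)<.06)&(abs(W[...,1]+.138)<.06)&(H[...,2]>100)&(H[...,1]<60)&(W[...,2]>.06)
    print('white',m.sum(),np.percentile(W[m],[5,50,95],axis=0).round(4).tolist())
E
```

```text
[ 0.39657491 -0.44853724  0.25717667] 18.425 [ 1.15  0.3  -0.47  1.47  0.14  1.4  -1.2 ]
side 169 [ 0.53637171 -0.16141523  0.06099629] [ 0.57112686 -0.1070985   0.12694306] [0.10430522 0.11977128 0.12344151 0.12502189]
((554.09912109375, -135.4746551513672), (50.15169906616211, 23.689144134521484), 72.0301284790039)
white 67 [[0.5421, -0.1337, 0.0626], [0.5457, -0.1311, 0.087], [0.5519, -0.1283, 0.1158]]
top 177 [ 0.53763385 -0.16129463  0.06417874] [ 0.56917262 -0.10828285  0.1265597 ] [0.11682779 0.12341857 0.12415421 0.12485443]
((553.4732666015625, -136.08457946777344), (46.64181137084961, 20.525503158569336), 73.8988265991211)
white 94 [[0.542, -0.1422, 0.0638], [0.5485, -0.1326, 0.1009], [0.5642, -0.129, 0.1182]]
```

View pics/f9.png

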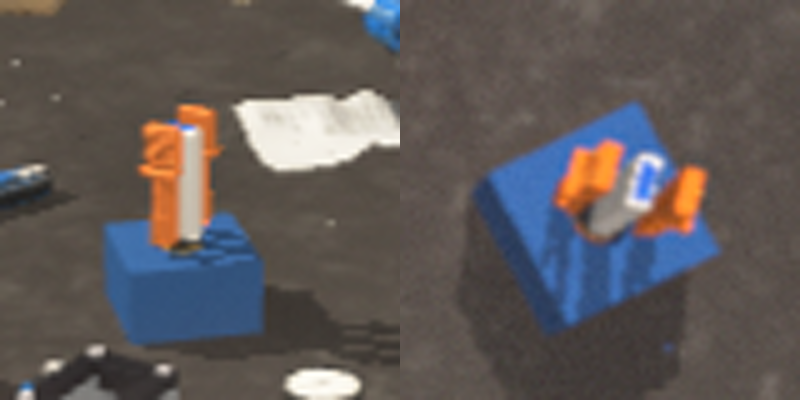

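View pics/t9.png

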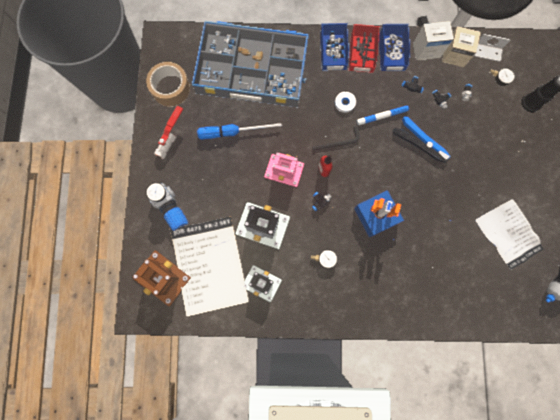

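```bash
python3 - <<'E'
from h import *
a=np.load('top1.npz')['color'].astype(int);b=cam('top')['color'].astype(int);d=abs(a-b).sum(2)
for n,(u,v) in dict(bottle=(325,165),elbow=(322,200),gauge=(327,258)).items():print(n,d[v-12:v+12,u-10:u+12].mean())
print(job.close_job())
E
```

```text
bottle 6.723484848484849
elbow 6.901515151515151
gauge 4.106060606060606
the job is handed in; nothing more can be done
None
```

The cartridge is out of the grey housing and standing upright in the blue stand's hole, released. The job was handed in at about 18.5 s, with the arm well clear.

- **Unlatching:** I pressed on the tab steps with the fingertips, about 7 mm down, until the foot met its seat at about 10 N. I then pinched at 26 N and drew the cartridge straight up. The readings during the lift showed no pull on the hooks, only the cartridge's weight of about 2 N.
- **Stand:** I lowered it until the foot touched bottom (about 6.6 N), eased off and let go.
- **Last checks:** The cartridge's top is at about 0.125 m, which matches fully home (12 + 113 mm). It looks upright from both cameras, and only a thin band of bronze shows above the hole. The bottle, gauge and elbow show no change in the top picture.
- **Disagreements:**
  - The pinched width read 26–27 mm against the 30 mm stated.
  - My estimate from the tool height put the foot about 1 mm above home when it touched bottom. The camera height after release agreed with fully home.

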